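# Select the display source and confirm it

## Robot

A 6-joint arm with a two-finger parallel gripper is mounted at the origin on the work surface. World frame = base frame: x ahead of the robot, y to its left, z up, the work surface at z = 0. Lengths are in m, angles in rad, forces in N, time in s.
With the tool pointing down it reaches from about 0.25 to 0.775 m from the base axis. Payload 4 kg.
Tool frame: the origin (TCP) lies on the centre line of the jaws, within the pads' length; the fingertips stand 17 mm ahead of it and the grasp point (between the pads) lies 2 mm behind it; z points along the fingers, y is the line along which they close (so a half turn about z gives the same grasp; the last joint's range is limited). The gripper opens to 94 mm and grips with 3 to 60 N. Pads are 16 mm wide; open, the fingers measure 119 mm over their backs; the gripper's body (75 mm by 177 mm) begins 78 mm behind the grasp point.
Start: joints at [-1.39, 0.087, 1.371, -0, 1.684, -0.103], TCP at [0.154, -0.528, 0.223] pointing down, gripper open.
Joint ranges: [-3.1, 3.1], [-0.76, 2.03], [0.27, 2.55], [-1.08, 4.22], [0.17, 2.65], [-2.57, 2.57]. Speed limits (rad/s): [2.79, 2.79, 3.14, 3.14, 3.14, 3.14].

## Interface

Orientations are given as [roll, pitch, yaw] about the fixed x, y, z axes, in that order (R = Rz(yaw) Ry(pitch) Rx(roll)).
In Python, from bench import robot gives the robot as it stands.
- The arm moves only by the tool servo_tool, never from a script. Its argument "plan" is a list of rows, each a list of 7 numbers: the shift along the tool's x, y, z normalised to -1 to 1, where 1 is 0.1 m, then the turn, a rotation vector about the tool's x, y, z normalised to -1 to 1, where 1 is pi/2 rad, then the finger opening in mm, from 0 to 94. In form: [[x, y, z, ax, ay, az, gripper], ...]. A call has 1 to 12 rows; each row is the pose to reach, as a shift and turn from the pose commanded when the call began, along the tool's axes at that moment; what a row does not reach only later rows make up. A row lasts 1/12 s, in which the tool goes at most 41.7 mm and 7.16 degrees, less where a joint would pass 70% of its speed; a pose out of reach is approached as far as the arm can. A call with a number of a shift or a turn outside -1 to 1 is refused whole. A call with a gripper value outside its range is refused whole. The fingers move at their own pace and stop on an object; the grip force is fixed at half the most. Time passes only in rows, so rows that repeat a pose let the fingers close. It gives the time, the measured TCP pose, the force, the opening and the grip force at its end, in the units of the state.
- robot.get_obs(): the state, without advancing time (a new reading comes with each control period).
- robot.snapshot(name): name is "side" or "top" or "wrist"; returns the picture (400x640x3 uint8, red, green, blue); there is no depth.
- robot.camera_params(name): a dict with "camera_matrix" (3x3 intrinsics, pixels), "rvec" (rotation vector, rad) and "tvec" (3), from world to camera coordinates, as OpenCV has them; the wrist camera has in their place "tool_from_camera" (4x4, takes a point from camera to tool coordinates, whose origin is the TCP and whose axes are the flange's). Camera axes: x right, y down, z forward; pixel columns grow to the right and rows downward; lengths in m; the calibration is good to about 2 mm. The wrist camera is an equidistant fisheye: a pixel r from the principal point sees the ray r / f radians off the axis. A picture is of the moment at which its call begins: read the wrist's pose just before it. camera_params takes no time and is no camera call.
- robot.close_job(): hands the job in; it is judged then, once.
Trained networks look in the newest picture that a camera, given by its name, has taken for a name from the list of things; names that differ only in an ending like _2 or _b are one class to them, and where a whole thing is asked for, a point or a joint stands for the part that bears it (a point fixed in the world has none). Each returns a list of dicts, best first, with "conf" (0 to 1); they miss things now and then, are a little off and sometimes report something else, mostly with a low value. They report only what shows in the picture. A call takes as long as a camera call.
- robot.find_in(thing, camera): "extent" ([centre column, centre row, width, height] in pixels, round what is visible of it).
The state is a dict: "time": time; "joint_positions": joint angles; "qvel": joint speeds; "joint_torque": joint torques, N m; "tool_pos": TCP position; "ee_rot": TCP orientation; "wrist_force": force on the tool from outside, world axes, zero at the start; "wrist_torque": the same for the moment, N m; "width": finger opening in m; "finger_force": force on a finger pad.
Only numpy, scipy, OpenCV 4.12 (cv2) and the standard library are available. Lean on these libraries where they do the work, as an engineer would, in place of code of your own. Each camera call takes 0.05 s, during which the arm holds its last target. There are 200 camera calls.

## Task

On the white selector console, turn the big knurled dial clockwise with a fingertip until its white pointer line clicks in at the long index bar; only then press the round push button on the same console fully down and let it come up again. Touch only, grip and lift nothing: leave the small smooth knob, the telephone handset and all the other loose things on the desk as they are.

Things in the scene. Friction and masses are not known exactly. Their poses are not given: they have to be found in the camera images.
- console: White selector console, a box 160 (x) by 250 (y) by 50 mm high with a flat grey top, fixed to the desk. Origin at the centre of its underside; z up, x away from the operator. On it: big dial at y +55 mm; the push button at x -20, y -75; a small smooth black knob (22 mm wide, 16 mm tall) at x +45, y -75. The telephone (190 x 170 mm, 75 mm high) stands on the other side of the robot's centre line.
- dial_top (a point): Centre of the flat top face of the big grey knurled dial, on its vertical axis, 72 mm above the desk. The dial is 90 mm across and 22 mm tall. The top face is rubbery: a fingertip pressed on it 25 to 35 mm from the axis (or on the rim) with 5 to 20 N and moved round the axis turns the dial. The point turns with the dial, its x axis along the white pointer line.
- dial (a joint): Turn of the dial in rad: angle of the white pointer line (28 x 5 mm, on the top face) from the long index bar, positive counter-clockwise from above. Clicks every 0.524 rad (30 deg) from -1.05 to 1.57; 0 is the long bar. It starts one or two clicks counter-clockwise of it. The detent resists with about 0.03 N m and pulls the released dial into the nearest click; stops at -1.2 and 1.75.
- index (a point): Middle of the long black index bar (18 x 5 mm) printed on the console's top, 59 mm from the dial's axis towards the console's +x side. The other clicks have short thin ticks.
- take_top (a point): Centre of the top face of the round white push button (28 mm across, vertical travel 6 mm, sprung: about 4 N when fully down). It moves down with the button.
- take (a joint): Travel of the push button in m: 0 up, 0.006 fully down.
- trim (a joint): Turn of the small smooth black knob in rad, 0 at the start; to be left alone.
- eraser: White loose eraser 18 x 45 x 12 mm lying on the console's top; origin at the centre of its underside. Leave alone.
- handset: White telephone handset, 195 x 44 x 33 mm, lying on the telephone; origin at the centre of its underside. Leave alone.
- glue_stick: White standing glue stick, 26 mm across, 85 mm tall; origin at the centre of its underside. Leave alone.
- mug: White mug, 80 mm across, 90 mm tall, standing behind the units; origin at the centre of its underside. Leave alone.
- tape_roll: Clear roll of tape lying flat, 70 mm across, 18 mm high; origin at the centre of its underside. Leave alone.
- stapler: Black stapler, 130 mm long, 41 mm high; origin at the centre of its underside. Leave alone.

How it is judged:
By the outcome, as a careful person would: the job done as asked, in the order asked, and still so for the second after the job is handed in, with the robot touching nothing.
It also fails if it takes over 48 s, if anything falls off the work surface, if the arm or the gripper's body presses on something with over 40 N, if the wrist force passes 120 N, or if a joint passes its speed limit or range.

## Working session

There is one attempt and no reset: what is moved stays moved. The work goes in short steps, Python scripts to look and compute and a tool call to move; the robot and the scene stay as the last step left them, time stands still between calls to the robot, and variables do not carry over. Pictures are saved under pics/ and viewed, at most 10 in all, crops included, and the job is handed in when it is done.

Besides the shell and the picture viewer there is one more tool, called after "Emit:" in YAML: its name, and indented under it one key for each argument. servo_tool: Moves the arm, as the interface text tells. Scaled input: -1 to 1 covers 0.1 m each way for a shift and pi/2 rad each way for a turn. Its arguments: {"type":"object","properties":{"plan":{"type":"array","items":{"type":"array","items":{"type":"number"}}}},"required":["plan"]}

```bash
mkdir -p pics
cat > h.py <<'E'
import numpy as np, cv2
from bench import robot
def ray(cam,uv,z):
    p=robot.camera_params(cam);K=np.array(p["camera_matrix"]);R=cv2.Rodrigues(np.array(p["rvec"],float))[0];t=np.array(p["tvec"],float).ravel()
    d=R.T@np.linalg.inv(K)@np.array([uv[0],uv[1],1.]);c=-R.T@t
    return c+d*(z-c[2])/d[2]
def proj(cam,P):
    p=robot.camera_params(cam)
    return cv2.projectPoints(np.array(P,float).reshape(-1,3),np.array(p["rvec"],float),np.array(p["tvec"],float),np.array(p["camera_matrix"]),None)[0].reshape(-1,2)
def save(cam,n):
    im=robot.snapshot(cam); cv2.imwrite(f"pics/{n}.png",cv2.cvtColor(im,cv2.COLOR_RGB2BGR)); return im
E
python3 - <<'E'
from h import *
save("top","t0");save("side","s0")
for n,z in [("console",.05),("dial_top",.072),("take_top",.056),("trim",.06),("eraser",.056),("glue_stick",.085),("mug",.09)]:
    for r in robot.find_in(n,"top")[:2]:
        print(n,round(r["conf"],2),np.round(r["extent"]),ray("top",r["extent"][:2],z).round(3))
o=robot.get_obs();print(o["time"],o["tool_pos"],o["ee_rot"],o["wrist_force"])
E
```

```text
console 0.62 [425. 235.  88.  58.] [ 0.506 -0.237  0.05 ]
dial_top 0.81 [407. 234.  28.  33.] [ 0.506 -0.179  0.072]
take_top 0.39 [452. 245.  14.  11.] [ 0.476 -0.314  0.056]
trim 0.39 [450. 221.  10.   3.] [ 0.544 -0.312  0.06 ]
eraser 0.55 [428. 257.  17.  10.] [ 0.441 -0.242  0.056]
eraser 0.53 [426. 235.  84.  61.] [ 0.503 -0.239  0.056]
mug 0.97 [320. 153.  29.  33.] [0.745 0.074 0.09 ]
mug 0.24 [421. 235.  88.  62.] [ 0.501 -0.214  0.09 ]
0.45 [ 0.15399509 -0.52795781  0.22238767] [-3.14144638e+00 -2.39090387e-05  2.83776951e-01] [ 0.47032075 -0.28286478 -0.21195844]
```

View pics/t0.png

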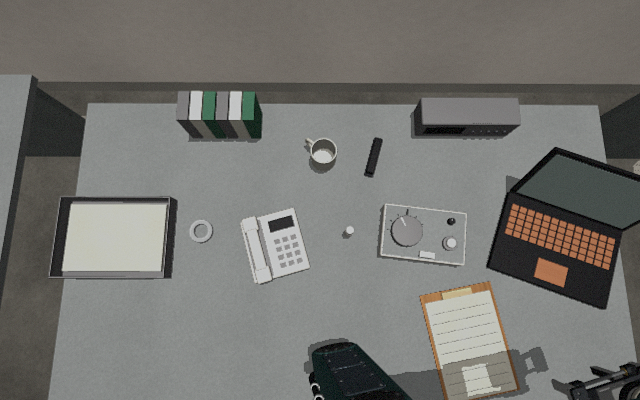

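View pics/s0.png

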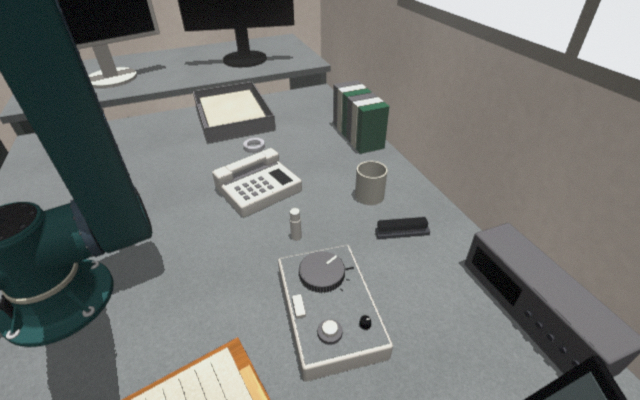

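The top view shows the console at about (425,235) px, with the dial at (406,231), button (450,243), small knob (451,222) and eraser (427,255). In the side view the dial is at (322,270) and the button at (330,330). Next I'll enlarge both.

```bash
python3 - <<'E'
import cv2,numpy as np
a=cv2.imread("pics/t0.png")[195:275,370:480];b=cv2.imread("pics/s0.png")[240:380,265:400]
a=cv2.resize(a,(792,576//1),interpolation=cv2.INTER_CUBIC)[:, :]
cv2.imwrite("pics/tc.png",a)
b=cv2.resize(b,None,fx=4,fy=4,interpolation=cv2.INTER_CUBIC);cv2.imwrite("pics/sc.png",b)
E
python3 - <<'E'
from h import *
for n,z in [("console",.05),("dial_top",.072),("take_top",.056),("trim",.066),("eraser",.062),("glue_stick",.085)]:
    for r in robot.find_in(n,"side")[:1]:
        print(n,round(r["conf"],2),np.round(r["extent"]),ray("side",r["extent"][:2],z).round(3))
E
```

```text
console 0.56 [335. 313. 116. 134.] [ 0.508 -0.27   0.05 ]
dial_top 0.96 [322. 272.  46.  45.] [ 0.515 -0.189  0.072]
take_top 0.79 [332. 330.  13.  18.] [ 0.487 -0.304  0.056]
trim 0.72 [365. 325.  10.   9.] [ 0.542 -0.322  0.066]
eraser 0.58 [300. 307.  14.  23.] [ 0.449 -0.243  0.062]
glue_stick 0.54 [295. 224.  11.  33.] [ 0.504 -0.054  0.085]
```

View pics/tc.png

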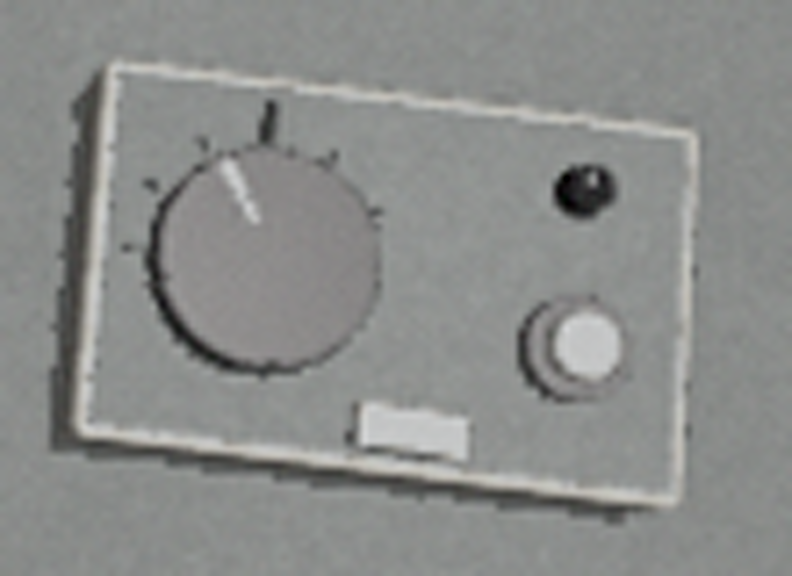

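View pics/sc.png

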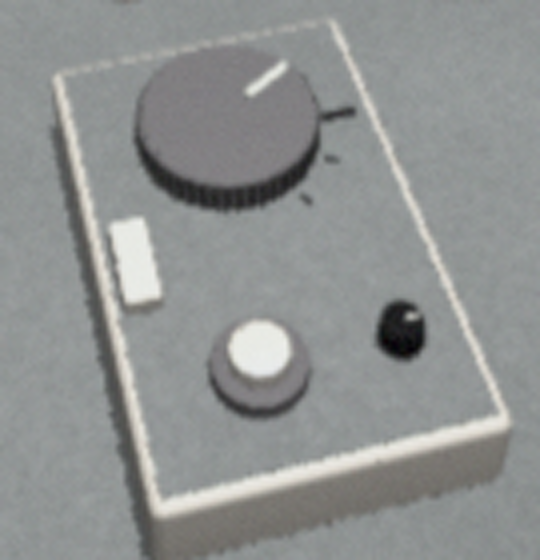

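The pointer is one click (about 30° counter-clockwise) from the long bar; in the top crop the bar is at (270,122), the pointer at (240,190) and the dial centre at (268,259). I'll fit the console pose now.

```bash
cat > fit.py <<'E'
from h import *
from scipy.optimize import least_squares
T=lambda p:((np.array(p,float)+.5)/7.2-.5+[370,195])
S=lambda p:((np.array(p,float)+.5)/4-.5+[265,240])
L=np.array([[.08,.125,.05],[.08,-.125,.05],[-.08,-.125,.05],[-.08,.125,.05],[0,.055,.072]])
tp=T([[108,65],[695,133],[680,503],[78,435],[268,259]])
sp=S([[333,20],[507,425],[155,510],[57,75],[228,119]])
def W(q,P):
    c,s=np.cos(q[2]),np.sin(q[2]);P=np.atleast_2d(P);return np.c_[q[0]+c*P[:,0]-s*P[:,1],q[1]+s*P[:,0]+c*P[:,1],P[:,2]]
for w in ((1,0),(0,1),(1,1)):
    r=least_squares(lambda q:np.r_[w[0]*(proj("top",W(q,L))-tp).ravel(),w[1]*(proj("side",W(q,L))-sp).ravel()],[.5,-.24,-.1]);print(w,r.x.round(4),r.cost)
q=r.x
if __name__=="__main__":
    print("dial",W(q,[0,.055,.072]),"but",W(q,[-.02,-.075,.06]))
    b=least_squares(lambda P:np.r_[(proj("top",P)-T([588,345])).ravel(),(proj("side",P)-S([261,350])).ravel()],[.48,-.31,.06]);print("button tri",b.x,b.cost)
    for pair,f,cam in (([[256,220],[228,160]],T,"top"),([[248,94],[286,65]],S,"side")):
        a,c=[ray(cam,u,.072) for u in f(pair)];d=c-a;print("pointer deg",np.degrees(np.arctan2(d[1],d[0])-q[2]))
    for z in(.06,.062,.065,.068):print(z,ray("top",T([588,345])[:],z).round(4),ray("side",S([261,350]),z).round(4))
    E=[ray("top",u,.062) for u in T([[360,402],[468,408],[466,460],[358,450]])];print(np.round(E,3))
E
python3 fit.py; python3 -c "
from h import *
print(robot.camera_params('wrist'))"
```

```text
(1, 0) [ 0.5091 -0.2337 -0.1116] 3.2892373947238474
(0, 1) [ 0.5113 -0.2332 -0.1255] 14.190321355291307
(1, 1) [ 0.5105 -0.2335 -0.1207] 19.200813482486176
dial [[ 0.51716314 -0.17885483  0.072     ]] but [[ 0.48165885 -0.30550176  0.06      ]]
button tri [ 0.48221211 -0.30653614  0.07193959] 0.1273583247079233
pointer deg 29.87011430496487
pointer deg 29.779303775510815
0.06 [ 0.482  -0.3104  0.06  ] [ 0.4856 -0.2998  0.06  ]
0.062 [ 0.4818 -0.3097  0.062 ] [ 0.4851 -0.3009  0.062 ]
0.065 [ 0.4816 -0.3087  0.065 ] [ 0.4844 -0.3026  0.065 ]
0.068 [ 0.4813 -0.3076  0.068 ] [ 0.4836 -0.3043  0.068 ]
[[ 0.459 -0.216  0.062]
 [ 0.456 -0.259  0.062]
 [ 0.436 -0.257  0.062]
 [ 0.439 -0.214  0.062]]
{'camera_matrix': array([[309.70691629,   0.        , 319.0725656 ],
       [  0.        , 309.70691629, 203.02466673],
       [  0.        ,   0.        ,   1.        ]]), 'tool_from_camera': array([[ 2.57805844e-04, -9.65410694e-01, -2.60733819e-01,
         7.51002016e-02],
       [ 9.99999966e-01,  2.61321676e-04,  2.11828831e-05,
         5.96388743e-04],
       [ 4.76852169e-05, -2.60733816e-01,  9.65410729e-01,
        -1.61412333e-01],
       [ 0.00000000e+00,  0.00000000e+00,  0.00000000e+00,
         1.00000000e+00]])}
```

Emit:
servo_tool:
  plan:
    - [0.415,-0.235,0,0,0,0,0]
    - [0.83,-0.467,0,0,0,0,0]
    - [0.83,-0.467,0,0,0,0,0]

```text
time: 1.0
tool_pos: [0.2232, -0.457, 0.2228]
ee_rot: [-3.141, -0.002, 0.287]
wrist_force: [0.1, 0.2, 0.2]
width: 0.0775
finger_force: 0.0
```

Emit:
servo_tool:
  plan:
    - [0.415,-0.235,0,0,0,0,0]
    - [0.83,-0.467,0,0,0,0,0]
    - [0.83,-0.467,0,0,0,0,0]

```text
time: 1.25
tool_pos: [0.2899, -0.3887, 0.2229]
ee_rot: [-3.141, -0.002, 0.288]
wrist_force: [-0.9, 0.1, -0.4]
width: 0.0575
finger_force: 0.0
```

Emit:
servo_tool:
  plan:
    - [0.415,-0.235,0,0,0,0,0]
    - [0.83,-0.467,0,0,0,0,0]
    - [0.83,-0.467,0,0,0,0,0]

```text
time: 1.5
tool_pos: [0.3564, -0.3209, 0.2228]
ee_rot: [-3.141, -0.002, 0.288]
wrist_force: [0.6, 0.3, 0.0]
width: 0.0375
finger_force: 0.0
```

Emit:
servo_tool:
  plan:
    - [0.3,-0.17,0,0,0,0,0]
    - [0.6,-0.34,0,0,0,0,0]
    - [0.6,-0.34,0,0,0,0,0]
    - [0.6,-0.34,0,0,0,0,0]

```text
time: 1.83
tool_pos: [0.4024, -0.2741, 0.2225]
ee_rot: [3.141, 0.001, 0.287]
wrist_force: [-0.7, -0.3, 0.1]
width: 0.0107
finger_force: 0.0
```

```bash
cat >> h.py <<'E'
from scipy.spatial.transform import Rotation as Ro
def wray(uv,z,o=None):
    o=o or robot.get_obs();p=robot.camera_params("wrist");K=np.array(p["camera_matrix"]);M=np.array(p["tool_from_camera"])
    d=np.array([(uv[0]-K[0,2])/K[0,0],(uv[1]-K[1,2])/K[1,1]]);th=np.hypot(*d)
    v=np.r_[np.sin(th)*d/max(th,1e-9),np.cos(th)]
    R=Ro.from_euler("xyz",o["ee_rot"]).as_matrix();v=R@M[:3,:3]@v;c=np.array(o["tool_pos"])+R@M[:3,3]
    return c+v*(z-c[2])/v[2]
E
python3 - <<'E'
from h import *
o=robot.get_obs();im=save("wrist","w0")
for n,zz in [("dial_top",(.072,)),("take_top",(.06,.066,.072)),("eraser",(.062,)),("trim",(.066,))]:
    for r in robot.find_in(n,"wrist")[:1]:
        print(n,round(r["conf"],2),np.round(r["extent"],1),[wray(r["extent"][:2],z,o).round(4) for z in zz])
E
```

```text
dial_top 0.84 [261.8  62.3  94.   87.4] [array([ 0.5175, -0.1811,  0.072 ])]
take_top 0.58 [368.5 131.2  24.6  24.7] [array([ 0.4798, -0.3059,  0.06  ]), array([ 0.4797, -0.3049,  0.066 ]), array([ 0.4796, -0.304 ,  0.072 ])]
eraser 0.92 [296.2 138.6  45.6  29. ] [array([ 0.4507, -0.2359,  0.062 ])]
trim 0.7 [393.8  74.8  17.3  18.7] [array([ 0.5449, -0.3129,  0.066 ])]
```

View pics/w0.png

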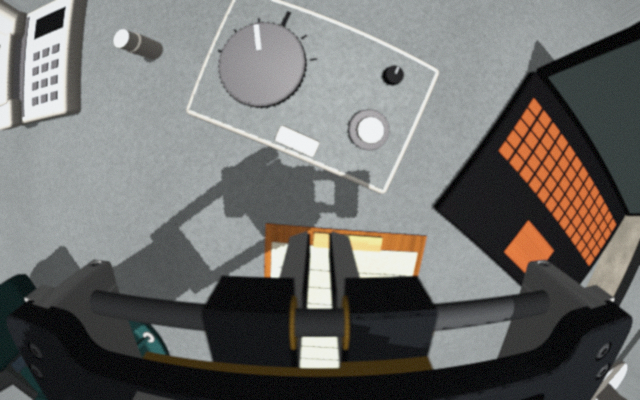

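The wrist view agrees with the other two: dial at (262,64) px gives (0.517,-0.180), and button at (369,131) gives (0.481,-0.306). Moving above the dial rim.

Emit:
servo_tool:
  plan:
    - [0.25,-0.15,0.2,0,0,0,0]
    - [0.53,-0.29,0.5,0,0,0,0]
    - [0.8,-0.44,0.7,0,0,0,0]
    - [0.8,-0.44,0.7,0,0,0,0]

```text
time: 2.42
tool_pos: [0.4658, -0.206, 0.147]
ee_rot: [-3.133, 0.004, 0.287]
wrist_force: [-1.0, 0.1, -0.8]
width: 0.0004
finger_force: 0.0
```

Emit:
servo_tool:
  plan:
    - [0.26,-0.147,0.2,0,0,0,0]
    - [0.26,-0.147,0.42,0,0,0,0]
    - [0.26,-0.147,0.5,0,0,0,0]
    - [0.26,-0.147,0.5,0,0,0,0]
    - [0.26,-0.147,0.5,0,0,0,0]

```text
time: 2.83
tool_pos: [0.4866, -0.1895, 0.1029]
ee_rot: [3.141, 0.001, 0.282]
wrist_force: [0.0, -0.2, 1.1]
width: 0.0003
finger_force: 0.0
```

Emit:
servo_tool:
  plan:
    - [0,0,0.05,0,0,0,0]
    - [0,0,0.09,0,0,0,0]
    - [0,0,0.12,0,0,0,0]
    - [0,0,0.12,0,0,0,0]

```text
time: 3.17
tool_pos: [0.4868, -0.1886, 0.0902]
ee_rot: [-3.141, 0.0, 0.283]
wrist_force: [0.4, -0.3, 0.1]
width: 0.0005
finger_force: 0.0
```

Emit:
servo_tool:
  plan:
    - [0,0,0.02,0,0,0,0]
    - [0,0,0.02,0,0,0,0]
    - [0,0,0.02,0,0,0,0]

```text
time: 3.42
tool_pos: [0.4875, -0.1887, 0.0893]
ee_rot: [3.14, -0.001, 0.284]
wrist_force: [-0.6, -0.1, 1.8]
width: 0.0009
finger_force: 1.4
```

Just touching; now pressing in small steps.

Emit:
servo_tool:
  plan:
    - [0,0,0.01,0,0,0,0]
    - [0,0,0.01,0,0,0,0]
    - [0,0,0.01,0,0,0,0]

```text
time: 3.67
tool_pos: [0.4876, -0.1888, 0.0892]
ee_rot: [3.14, -0.001, 0.284]
wrist_force: [-2.2, 0.6, 7.0]
width: 0.0005
finger_force: 3.5
```

Emit:
servo_tool:
  plan:
    - [0,0,0.01,0,0,0,0]
    - [0,0,0.01,0,0,0,0]
    - [0,0,0.01,0,0,0,0]

```text
time: 3.92
tool_pos: [0.4877, -0.189, 0.0891]
ee_rot: [3.139, -0.001, 0.284]
wrist_force: [-3.7, 0.5, 10.8]
width: 0.0004
finger_force: 5.2
```

Emit:
servo_tool:
  plan:
    - [0.001,-0.027,0,0,0,0.056,0]
    - [0.005,-0.053,0,0,0,0.111,0]
    - [0.01,-0.079,0,0,0,0.167,0]
    - [0.0185,-0.105,0,0,0,0.222,0]
    - [0.029,-0.129,0,0,0,0.278,0]
    - [0.044,-0.158,0,0,0,0.344,0]
    - [0.044,-0.158,0,0,0,0.344,0]
    - [0.044,-0.158,0,0,0,0.344,0]

```text
time: 4.58
tool_pos: [0.4866, -0.1723, 0.0891]
ee_rot: [3.14, -0.0, -0.256]
wrist_force: [-5.6, 0.7, 12.4]
width: 0.0003
finger_force: 6.0
```

Run:
```python
from h import *
a=save("top","t1")[195:275,370:480]
b=save("side","s1")[240:340,265:400]
a=cv2.resize(a,(550,400),interpolation=cv2.INTER_CUBIC);b=cv2.resize(b,None,fx=4,fy=4,interpolation=cv2.INTER_CUBIC)
cv2.imwrite("pics/c1.png",b[...,::-1])
```

```text
(no output)
```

View pics/c1.png

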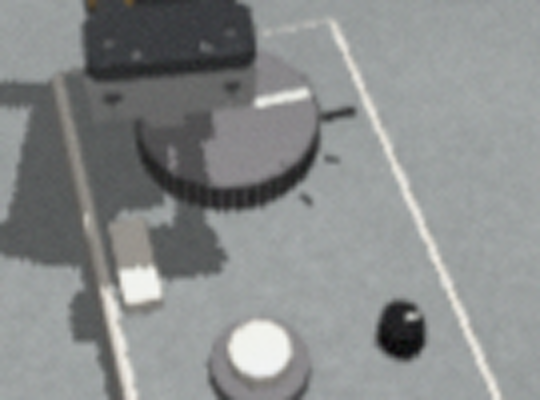

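The pointer now runs from (256,103) to (308,94) in the crop, close to the bar. Measuring its angle.

Run:
```python
from fit import *
def ang(pts):
    a,c=[ray("side",u,.072) for u in S(pts)];d=c-a;e=c-W(q,[0,.055,.072])[0]
    return np.degrees(np.arctan2(d[1],d[0])-q[2]),np.degrees(np.arctan2(e[1],e[0])-q[2])
print(ang([[256,103],[308,94]]),ang([[248,94],[286,65]]))
```

```text
(1, 0) [ 0.5091 -0.2337 -0.1116] 3.2892373947238474
(0, 1) [ 0.5113 -0.2332 -0.1255] 14.190321355291307
(1, 1) [ 0.5105 -0.2335 -0.1207] 19.200813482486176
(np.float64(-2.2735710065141457), np.float64(0.5914072577308985)) (np.float64(29.779303775510815), np.float64(30.275329438316277))
```

The dial reads about 0°. Lifting straight up, then I'll check again once it is released.

Emit:
servo_tool:
  plan:
    - [0,0,-0.02,0,0,0,0]
    - [0,0,-0.05,0,0,0,0]
    - [0,0,-0.2,0,0,0,0]
    - [0,0,-0.4,0,0,0,0]
    - [0,0,-0.4,0,0,0,0]
    - [0,0,-0.4,0,0,0,0]

```text
time: 5.18
tool_pos: [0.4878, -0.1722, 0.1271]
ee_rot: [3.141, -0.002, -0.256]
wrist_force: [-0.3, 0.6, 0.1]
width: 0.0002
finger_force: 0.0
```

Emit:
servo_tool:
  plan:
    - [0.07,0.33,0,0,0,0,0]
    - [0.137,0.655,0,0,0,0,0]
    - [0.137,0.655,0,0,0,0,0]

```text
time: 5.43
tool_pos: [0.4826, -0.2428, 0.1245]
ee_rot: [3.139, 0.002, -0.261]
wrist_force: [-0.0, 0.2, -0.4]
width: 0.0004
finger_force: 0.0
```

Emit:
servo_tool:
  plan:
    - [0.07,0.33,0,0,0,0,0]
    - [0.137,0.655,0,0,0,0,0]
    - [0.137,0.655,0,0,0,0,0]
    - [0.137,0.655,0,0,0,0,0]

```text
time: 5.77
tool_pos: [0.4794, -0.306, 0.1245]
ee_rot: [-3.14, 0.003, -0.259]
wrist_force: [0.5, 0.5, -0.1]
width: 0.0006
finger_force: 0.0
```

Run:
```python
from h import *
b=save("side","s2")[240:340,265:400]
a=save("top","t2")[195:275,370:480]
b=cv2.resize(b,(540,400),interpolation=cv2.INTER_CUBIC);cv2.imwrite("pics/c2.png",b[...,::-1])
```

```text
(no output)
```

View pics/c2.png

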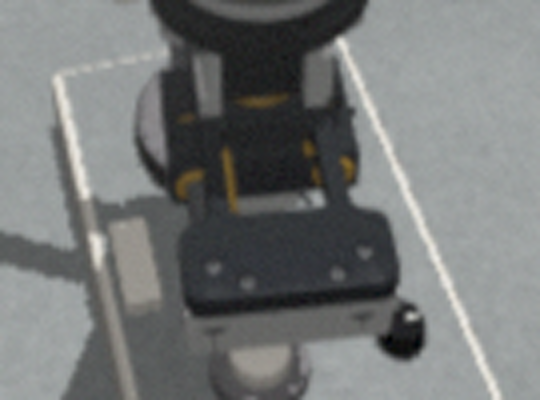

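The gripper hides the dial in the side view (only its left edge shows, at about (150,130)), so I'll check with the top and wrist pictures.

Run:
```python
from h import *
o=robot.get_obs();w=save("wrist","w2")
a=cv2.resize(cv2.cvtColor(cv2.imread("pics/t2.png"),4)[195:275,370:480],(396,288),interpolation=cv2.INTER_CUBIC)
out=np.zeros((600,640,3),np.uint8);out[:400]=w;out[400:600,:275]=cv2.resize(a,(275,200))
print(o["time"],[r["extent"] for r in robot.find_in("dial_top","wrist")[:1]])
cv2.imwrite("pics/c3.png",out[...,::-1])
```

```text
5.8667 [[165.5, 212.4, 100.8, 108.1]]
```

View pics/c3.png

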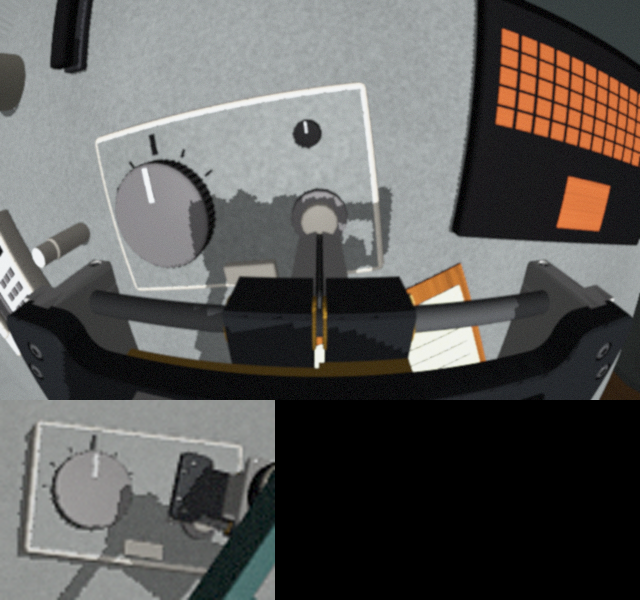

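The dial is clicked in at the bar: in the top inset the pointer at (95,465) lines up with the bar at (94,441). The finger is over the button at (320,220), so I'll descend.

Emit:
servo_tool:
  plan:
    - [0.02,0,0.15,0,0,0,0]
    - [0.02,0,0.3,0,0,0,0]
    - [0.02,0,0.3,0,0,0,0]
    - [0.02,0,0.34,0,0,0,0]
    - [0.02,0,0.34,0,0,0,0]

```text
time: 6.38
tool_pos: [0.4823, -0.3054, 0.0924]
ee_rot: [-3.141, 0.0, -0.256]
wrist_force: [-0.1, -0.4, -0.1]
width: 0.0005
finger_force: 0.0
```

Emit:
servo_tool:
  plan:
    - [0,0,0.02,0,0,0,0]
    - [0,0,0.04,0,0,0,0]
    - [0,0,0.04,0,0,0,0]

```text
time: 6.63
tool_pos: [0.4827, -0.3063, 0.089]
ee_rot: [3.141, -0.001, -0.257]
wrist_force: [0.9, 0.6, 1.5]
width: 0.0004
finger_force: 0.6
```

Emit:
servo_tool:
  plan:
    - [0,0,0.02,0,0,0,0]
    - [0,0,0.04,0,0,0,0]
    - [0,0,0.04,0,0,0,0]

```text
time: 6.88
tool_pos: [0.4827, -0.3063, 0.0849]
ee_rot: [3.141, -0.001, -0.257]
wrist_force: [0.4, 0.8, 4.1]
width: 0.0005
finger_force: 1.5
```

Emit:
servo_tool:
  plan:
    - [0,0,0.02,0,0,0,0]
    - [0,0,0.02,0,0,0,0]
    - [0,0,0.02,0,0,0,0]

```text
time: 7.13
tool_pos: [0.4827, -0.3064, 0.0833]
ee_rot: [3.141, -0.002, -0.257]
wrist_force: [0.7, 0.5, 4.0]
width: 0.0004
finger_force: 2.4
```

Emit:
servo_tool:
  plan:
    - [0,0,0.01,0,0,0,0]
    - [0,0,0.01,0,0,0,0]
    - [0,0,0.01,0,0,0,0]

```text
time: 7.38
tool_pos: [0.4827, -0.3064, 0.0832]
ee_rot: [3.141, -0.002, -0.257]
wrist_force: [-0.8, 1.2, 7.9]
width: 0.0001
finger_force: 4.2
```

It has bottomed out at about 0.0832. I'll press 1 mm more to be certain, then release and retreat.

Emit:
servo_tool:
  plan:
    - [0,0,0.01,0,0,0,0]
    - [0,0,0.01,0,0,0,0]
    - [0,0,0.01,0,0,0,0]

```text
time: 7.63
tool_pos: [0.4828, -0.3064, 0.0831]
ee_rot: [3.141, -0.002, -0.256]
wrist_force: [-2.2, 2.3, 11.7]
width: 0.0008
finger_force: 5.9
```

Emit:
servo_tool:
  plan:
    - [0,0,-0.04,0,0,0,0]
    - [0,0,-0.08,0,0,0,0]
    - [0,0,-0.2,0,0,0,0]
    - [0,0,-0.5,0,0,0,0]
    - [0,0,-0.8,0,0,0,0]
    - [0,0,-1,0,0,0,0]
    - [0,0,-1,0,0,0,0]

```text
time: 8.22
tool_pos: [0.4838, -0.3077, 0.1862]
ee_rot: [3.138, -0.008, -0.257]
wrist_force: [-0.5, 0.1, 0.9]
width: 0.0005
finger_force: 0.0
```

Emit:
servo_tool:
  plan:
    - [-0.3,0,0,0,0,0,0]
    - [-0.6,0,0,0,0,0,0]
    - [-0.9,0.1,0,0,0,0,0]
    - [-0.9,0.1,0,0,0,0,0]

```text
time: 8.55
tool_pos: [0.3879, -0.2919, 0.1785]
ee_rot: [-3.141, 0.006, -0.259]
wrist_force: [-0.4, -0.1, -0.6]
width: 0.0004
finger_force: 0.0
```

Emit:
servo_tool:
  plan:
    - [-0.3,0.2,0,0,0,0,0]
    - [-0.5,0.5,0,0,0,0,0]
    - [-0.5,0.9,0,0,0,0,0]
    - [-0.5,0.9,0,0,0,0,0]
    - [-0.5,0.9,0,0,0,0,0]

```text
time: 8.97
tool_pos: [0.3205, -0.3681, 0.179]
ee_rot: [-3.139, 0.002, -0.26]
wrist_force: [-0.9, 0.6, 0.2]
width: 0.0004
finger_force: 0.0
```

Run:
```python
from h import *
a=save("top","t9")[195:275,370:480];b=save("side","s9")[240:380,265:400]
o=np.zeros((420,800,3),np.uint8);o[:280,:385]=cv2.resize(a,(385,280),interpolation=2);o[:,390:795]=cv2.resize(b,None,fx=3,fy=3,interpolation=2)
cv2.imwrite("pics/c9.png",o[...,::-1]);print(robot.get_obs()["tool_pos"],robot.get_obs()["wrist_force"])
```

```text
[ 0.32158574 -0.36661443  0.17945714] [ 0.09952139 -0.53444195 -0.22936025]
```

View pics/c9.png

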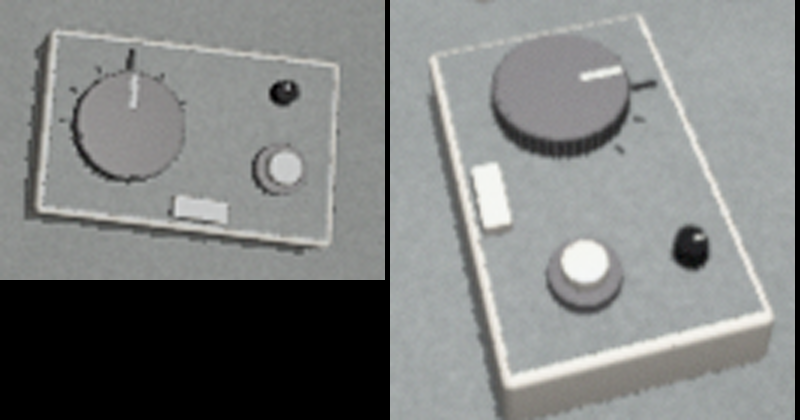

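In both views the pointer lines up with the long bar, at (133,92) below (130,60) in the top view. The button is up, and the eraser and small knob haven't moved.

```bash
python3 -c "
from bench import robot
print(robot.close_job())"
```

```text
the job is handed in; nothing more can be done
None
```

The dial is clicked in at the long index bar, the button was then pressed fully down and came back up, and the job is handed in at about 9 s; nothing else was touched.

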